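# Book out an inspected parcel on the key console

### The job

Book the inspected parcel out on the key console: with the fingertips lightly press the bar-shaped key, then the large round key, then the square key, each about half-way down or a little more so that it stays in, without ramming it against its stop. Leave the small round key up, pull no key upwards, and do not move the parcel, weight, vial or stamp standing around the console.

Things in the scene. Friction and masses are not known exactly. Their poses are not given: they have to be found in the camera images.
- console: grey baseboard 295 x 435 x 22 mm fixed on the table, carrying an aluminium plate 88 x 312 x 10 mm with four grey key modules plugged in side by side in any order. Origin: under the plate's centre, at table height; z up, y along its length. The modules' centres lie on the plate's y axis at y = -108, -36, +36 and +108 mm.
- bar_module: grey square key module 66 x 66 x 30 mm, fixed on the console, its top 62 mm above the table; carries one black key whose cap is a narrow bar 16 mm (module x) by 48 mm (module y). Origin: centre of its underside, axes parallel to the console's, z up.
- bar_key (a joint): travel of this key in m: 0 as it stands up, grows as it is pushed straight down; goes to 0.014 (a hard stop that need not be reached) and counts as pressed from 0.005. A stiff sliding fit with a light spring: it starts to move at about 3 N, takes about 5 N at 0.005, 6 N at 0.008 and 8 N near the stop; let go, it stays where it is up to 0.008, and from deeper comes back only to about 0.009. It starts between 0 and 0.0015.
- bar_top (a point): centre of the top face of this key's cap (moves with the key); 16 mm above the module's top, 78 mm above the table, when the key reads 0.
- round_module: grey square key module 66 x 66 x 30 mm, fixed on the console, its top 62 mm above the table; carries one black key whose cap is a large round disc of diameter 34 mm. Origin: centre of its underside, axes parallel to the console's, z up.
- round_key (a joint): travel of this key in m: 0 as it stands up, grows as it is pushed straight down; goes to 0.014 (a hard stop that need not be reached) and counts as pressed from 0.005. A stiff sliding fit with a light spring: it starts to move at about 3 N, takes about 5 N at 0.005, 6 N at 0.008 and 8 N near the stop; let go, it stays where it is up to 0.008, and from deeper comes back only to about 0.009. It starts between 0 and 0.0015.
- round_top (a point): centre of the top face of this key's cap (moves with the key); 16 mm above the module's top, 78 mm above the table, when the key reads 0.
- square_module: grey square key module 66 x 66 x 30 mm, fixed on the console, its top 62 mm above the table; carries one black key whose cap is a square 32 by 32 mm. Origin: centre of its underside, axes parallel to the console's, z up.
- square_key (a joint): travel of this key in m: 0 as it stands up, grows as it is pushed straight down; goes to 0.014 (a hard stop that need not be reached) and counts as pressed from 0.005. A stiff sliding fit with a light spring: it starts to move at about 3 N, takes about 5 N at 0.005, 6 N at 0.008 and 8 N near the stop; let go, it stays where it is up to 0.008, and from deeper comes back only to about 0.009. It starts between 0 and 0.0015.
- square_top (a point): centre of the top face of this key's cap (moves with the key); 16 mm above the module's top, 78 mm above the table, when the key reads 0.
- small_module: grey square key module 66 x 66 x 30 mm, fixed on the console, its top 62 mm above the table; carries one black key whose cap is a small round disc of diameter 18 mm, the key to be left alone. Origin: centre of its underside, axes parallel to the console's, z up.
- small_key (a joint): travel of this key in m: 0 as it stands up, grows as it is pushed straight down; goes to 0.014 (a hard stop that need not be reached) and counts as pressed from 0.005. A stiff sliding fit with a light spring: it starts to move at about 3 N, takes about 5 N at 0.005, 6 N at 0.008 and 8 N near the stop; let go, it stays where it is up to 0.008, and from deeper comes back only to about 0.009. It starts between 0 and 0.0015.
- small_top (a point): centre of the top face of this key's cap (moves with the key); 16 mm above the module's top, 78 mm above the table, when the key reads 0.
- parcel_05: loose long parcel, lying on the baseboard, wound in brown tape, 60 x 195 x 46 mm, on the robot's side of the console; origin: centre of its underside. Bystander.
- weight_200: loose brass check weight, 29 mm diameter, 30 mm high, on the baseboard behind the console; origin: centre of its underside. Bystander.
- vial: loose white screw-cap vial, 26 mm diameter, 52 mm high, standing on the baseboard behind the console; origin: centre of its underside. Bystander.
- stamp: loose hand stamp with a turned wooden handle, foot 28 x 52 mm, 76 mm high, standing on the baseboard past the right-hand (-y) end of the console; origin: centre of its underside. Bystander.

How it is judged:
By the outcome, as a careful person would: the job done as asked, in the order asked, and still so for the second after the job is handed in, with the robot touching nothing.
It also fails if it takes over 38 s, if anything falls off the work surface, if the arm or the gripper's body presses on something with over 40 N, if the wrist force passes 120 N, or if a joint passes its speed limit or range.

### The arm

A 6-joint arm with a two-finger parallel gripper is mounted at the origin on a cart in front of the work surface, level with it; the furniture and walls round the work are solid. World frame = base frame: x ahead of the robot, y to its left, z up, the work surface at z = 0. Lengths are in mm, angles in degrees, forces in N, time in s.
With the tool pointing down it reaches from about 325 to 775 mm from the base axis. Payload 5.5 kg.
Tool frame: the origin (TCP) lies midway between the tips of the shut fingers; the grasp point (between the pads) lies arm.pinch_z behind it (arm.pinch_z is the distance from the TCP to the grasp point, in mm); z points along the fingers, y is the line along which they close (so a half turn about z gives the same grasp; the last joint's range is limited). The gripper opens to 88 mm and grips with 3 to 60 N. Pads are 20 mm wide; open, the fingers measure 115 mm over their backs; the gripper's body (75 mm by 178 mm) begins 61 mm behind the grasp point.
Start: joints at [-73.608, 5.22, 70.514, -0, 104.267, -3.249], TCP at [201.675, -565.105, 222.631] pointing down, gripper open.
Joint ranges: [-164.24, 164.24], [-49.07, 125.15], [9.68, 141.18], [-86.29, 266.29], [3.28, 154.24], [-151.56, 151.56]. Speed limits (degrees/s): [147.25, 147.25, 172.46, 180, 180, 180].

### API

Orientations are given as a 3x3 rotation matrix whose columns are the frame's x, y, z axes.
In Python, from plant import arm, read_camera, workorder, spotter gives the robot as it stands.
- The arm moves only by the tool play_rows, never from a script. Its argument "moves" is a list of rows, each an object of numbers: "wx", "wy", "wz": the turn, a rotation vector about the tool's x, y, z in degrees; "dx", "dy", "dz": the shift along the tool's x, y, z in m; "claw": the finger opening in m, from 0 to 0.0878. In form: [{"wx": .., "wy": .., "wz": .., "dx": .., "dy": .., "dz": .., "claw": ..}, ...]. A call has 1 to 12 rows; each row is the pose to reach, as a shift and turn from the pose commanded when the call began, along the tool's axes at that moment; what a row does not reach only later rows make up. A row lasts 1/12 s, in which the tool goes at most 41.7 mm and 7.16 degrees, less where a joint would pass 70% of its speed; a pose out of reach is approached as far as the arm can. A call with a gripper value outside its range is refused whole. The fingers move at their own pace and stop on an object; "newtons" is the grip in N (left out, the last holds). Time passes only in rows, so rows that repeat a pose let the fingers close. It gives the time, the measured TCP pose, the force, the opening and the grip force at its end, in the units of the state.
- arm.sense(): the state, without advancing time (a new reading comes with each control period).
- read_camera(name): name is "scene" or "side" or "wrist"; returns a dict with "img" (384x512x3 uint8, red, green, blue), "z_map" (384x512 float32, mm along the optical axis (not along the pixel's ray), 0 where there is no reading), "vertical_fov" (degrees; the focal length in pixels is half the picture's height over the tangent of half this angle, whatever the lens; pixels are square), "cx", "cy" (the principal point, pixels), "D" ([k1, k2, p1, p2, k3] as OpenCV has them; the pictures are not rectified), "extrinsics" (4x4, takes a point from world to camera coordinates). Camera axes: x right, y up, looking along -z (the intrinsics and any distortion apply to the point x, -y, -z); pixel columns grow to the right and rows downward; lengths in mm; the calibration is good to about 2 mm. A picture is of the moment at which its call begins.
- workorder.sign_off(): hands the job in; it is judged then, once.
Trained networks look in the newest picture that a camera, given by its name, has taken for a name from the list of things; names that differ only in an ending like _2 or _b are one class to them, and where a whole thing is asked for, a point or a joint stands for the part that bears it (a point fixed in the world has none). Each returns a list of dicts, best first, with "conf" (0 to 1); they miss things now and then, are a little off and sometimes report something else, mostly with a low value. They report only what shows in the picture. A call takes as long as a camera call.
- spotter.search_frame(camera, name): "extent" ([left, top, right, bottom] in pixels, round what is visible of it).
- spotter.regions_of(camera, name): "mask" (384x512 bool, what is visible of it) and "extent" ([left, top, right, bottom] in pixels, round what is visible of it).
- spotter.mark_of(camera, name): "pixel" ([column, row] in pixels: a listed point, or the origin of a listed thing).
The state is a dict: "clock": time; "joints": joint angles; "joint_vel": joint speeds; "tau": joint torques, N m; "ee_pos": TCP position; "eef_rot": TCP orientation; "wrist_force": force on the tool from outside, world axes, zero at the start; "ft_torque": the same for the moment, N m; "grip_width": finger opening in mm; "gripper_force": force on a finger pad.
Only numpy, scipy, OpenCV 4.12 (cv2) and the standard library are available. Lean on these libraries where they do the work, as an engineer would, in place of code of your own. Each camera call takes 0.05 s, during which the arm holds its last target. There are 200 camera calls.

## Working session

There is one attempt and no reset: what is moved stays moved. The work goes in short steps, Python scripts to look and compute and a tool call to move; the robot and the scene stay as the last step left them, time stands still between calls to the robot, and variables do not carry over. Pictures are saved under pics/ and viewed, at most 10 in all, crops included, and the job is handed in when it is done.

Besides the shell and the picture viewer there is one more tool, called after "Emit:" in YAML: its name, and indented under it one key for each argument. play_rows: Moves the arm, as the interface text tells. Its arguments: {"type":"object","properties":{"moves":{"type":"array"},"newtons":{"type":"number"}},"required":["moves"]}

```bash
mkdir -p pics
cat > h.py <<'E'
import numpy as np, cv2
from plant import arm, read_camera, workorder, spotter
def K(c):
    f=192/np.tan(np.radians(c["vertical_fov"])/2)
    return np.array([[f,0,c["cx"]],[0,f,c["cy"]],[0,0,1.]])
def ray(c,px):
    u=cv2.undistortPoints(np.array([[px]],float),K(c),np.array(c["D"],float))[0,0]
    E=np.array(c["extrinsics"]); R=E[:3,:3]; o=-R.T@E[:3,3]
    return o, R.T@np.array([u[0],-u[1],-1.])   # d scaled to unit depth
def at_z(c,px,z):
    o,d=ray(c,px); return o+d*(z-o[2])/d[2]
def by_depth(c,px):
    o,d=ray(c,px); r,q=int(round(px[1])),int(round(px[0]))
    w=c["z_map"][r-2:r+3,q-2:q+3]; w=w[w>0]
    return o+d*np.median(w) if len(w) else None
E
python3 - <<'E'
from h import *
np.set_printoptions(precision=1,suppress=True)
s=arm.sense(); print(s["clock"],s["wrist_force"],s["eef_rot"],arm.pinch_z)
ims=[]
for n in("scene","side"):
    c=read_camera(n); ims.append(c["img"]); print(n,c["vertical_fov"],c["D"])
    for t in("bar_top","round_top","square_top","small_top"):
        m=spotter.mark_of(n,t)[:2]
        for k in m: print(t,round(k["conf"],2),k["pixel"],at_z(c,k["pixel"],78),by_depth(c,k["pixel"]))
    for t in("parcel_05","weight_200","vial","stamp"):
        m=spotter.mark_of(n,t)[:1]
        for k in m: print(t,round(k["conf"],2),k["pixel"],at_z(c,k["pixel"],22))
    cv2.imwrite(f"pics/{n}0.png",c["img"][...,::-1])
E
```

```text
0.0 [-0.3 -0.5 -0.2] [[ 0.9  0.3 -0. ]
 [ 0.3 -0.9  0. ]
 [ 0.  -0.  -1. ]] 18.700000000000003
scene 48.34681556462093 [0. 0. 0. 0. 0.]
bar_top 0.47 [227.3, 217.6] [507.2  48.4  78. ] [507.5  48.   77.4]
bar_top 0.28 [235.0, 226.7] [481.   59.3  78. ] [487.7  50.8  63.1]
round_top 0.8 [217.8, 244.5] [486.1 111.8  78. ] [487.  110.8  75.9]
square_top 0.73 [242.4, 170.5] [552.9 -78.3  78. ] [553.5 -79.2  76.8]
small_top 0.41 [216.0, 246.5] [486.4 117.4  78. ] [486.8 116.9  77. ]
parcel_05 0.64 [290.5, 227.0] [402.6 -33.9  22. ]
weight_200 0.76 [191.5, 229.7] [582.3  82.3  22. ]
vial 0.7 [201.2, 190.5] [631.3 -18.3  22. ]
side 45.50286051834036 [-0.  0.  0.  0.  0.]
bar_top 0.57 [224.2, 212.4] [502.8  61.9  78. ] [503.6  60.   76.4]
bar_top 0.2 [215.9, 234.4] [492. 118.  78.] [492.6 116.7  76.8]
round_top 0.67 [217.5, 234.1] [489.9 116.4  78. ] [490.6 115.   76.6]
square_top 0.68 [239.2, 166.5] [534.7 -80.3  78. ] [535.7 -82.6  76.4]
square_top 0.41 [294.4, 219.1] [388.3  35.2  78. ] [392.1  19.9  65.4]
small_top 0.51 [228.0, 183.2] [531.7 -19.8  78. ] [532.5 -21.6  76.7]
small_top 0.49 [234.2, 162.5] [549.4 -90.1  78. ] [550.3 -92.1  76.6]
parcel_05 0.57 [295.9, 218.8] [403.  -34.7  22. ]
weight_200 0.7 [180.2, 233.1] [581.1  80.   22. ]
vial 0.62 [181.5, 198.8] [627.9 -11.2  22. ]
stamp 0.79 [233.2, 161.2] [ 589.7 -177.1   22. ]
```

```bash
python3 -c "
import cv2,numpy as np
a=[cv2.resize(cv2.imread(f'pics/{n}0.png')[110:300,130:330],None,fx=2,fy=3*2/3) for n in('scene','side')]
cv2.imwrite('pics/both.png',np.hstack(a))"
```

```text
(no output)
```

View pics/both.png

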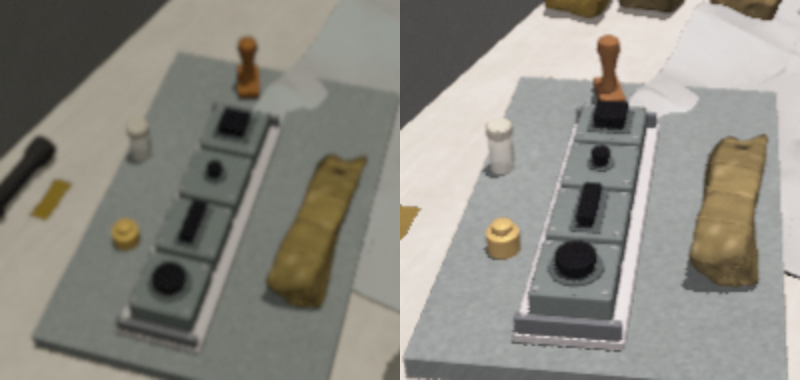

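The scene picture shows the order from the near-left (+y) end as round (about px 214,249), bar (226,220), small (237,195), square (247,171). The side picture agrees. Next I move over the console for a close wrist view.

Run:
```python
from h import *
np.set_printoptions(precision=4,suppress=True)
s=arm.sense(); R=np.array(s["eef_rot"]); print(R, s["ee_pos"], s["grip_width"])
print("shift", R.T@(np.array([500,30,222.6])-s["ee_pos"]))
c=read_camera("wrist"); E=np.array(c["extrinsics"]); o=-E[:3,:3].T@E[:3,3]
print("cam in tool",R.T@(o-s["ee_pos"]), "look",R.T@(-E[2,:3]),c["vertical_fov"],c["D"])
```

```text
[[ 0.9418  0.3361  0.    ]
 [ 0.3361 -0.9418 -0.    ]
 [-0.      0.     -1.    ]] [ 201.6702 -565.1135  222.6604] 87.80174016753867
shift [ 480.9999 -460.2171    0.0348]
cam in tool [  78.7933    0.4294 -162.4498] look [-0.284  -0.0009  0.9588] 68.61412429354075 [-0.0211  0.      0.      0.      0.    ]
```

Emit:
play_rows:
  moves:
    - {"dx": 0.025, "dy": -0.025, "dz": 0, "claw": 0}
    - {"dx": 0.053, "dy": -0.051, "dz": 0, "claw": 0}
    - {"dx": 0.081, "dy": -0.077, "dz": 0, "claw": 0}
    - {"dx": 0.109, "dy": -0.104, "dz": 0, "claw": 0}
    - {"dx": 0.137, "dy": -0.131, "dz": 0, "claw": 0}
    - {"dx": 0.165, "dy": -0.158, "dz": 0, "claw": 0}
    - {"dx": 0.193, "dy": -0.185, "dz": 0, "claw": 0}
    - {"dx": 0.221, "dy": -0.212, "dz": 0, "claw": 0}
    - {"dx": 0.249, "dy": -0.239, "dz": 0, "claw": 0}
    - {"dx": 0.277, "dy": -0.266, "dz": 0, "claw": 0}
    - {"dx": 0.305, "dy": -0.293, "dz": 0, "claw": 0}
    - {"dx": 0.325, "dy": -0.311, "dz": 0, "claw": 0}

```text
$.moves[0]: bad value
```

Emit:
play_rows:
  moves:
    - {"dx": 0.02, "dy": -0.019, "dz": 0, "claw": 0}
    - {"dx": 0.045, "dy": -0.043, "dz": 0, "claw": 0}
    - {"dx": 0.07, "dy": -0.067, "dz": 0, "claw": 0}
    - {"dx": 0.095, "dy": -0.091, "dz": 0, "claw": 0}
    - {"dx": 0.12, "dy": -0.115, "dz": 0, "claw": 0}
    - {"dx": 0.14, "dy": -0.135, "dz": 0, "claw": 0}
    - {"dx": 0.156, "dy": -0.15, "dz": 0, "claw": 0}
    - {"dx": 0.156, "dy": -0.15, "dz": 0, "claw": 0}
    - {"dx": 0.156, "dy": -0.15, "dz": 0, "claw": 0}
    - {"dx": 0.156, "dy": -0.15, "dz": 0, "claw": 0}
    - {"dx": 0.156, "dy": -0.15, "dz": 0, "claw": 0}

```text
$.moves[0]: bad value
```

Run:
```python
from h import *
np.set_printoptions(precision=1,suppress=True)
s=arm.sense(); print(s["clock"],s["ee_pos"],s["wrist_force"],s["grip_width"])
c=read_camera("wrist"); cv2.imwrite("pics/w1.png",c["img"][...,::-1])
for t in("bar_top","round_top","square_top","small_top"):
    for k in spotter.mark_of("wrist",t)[:2]: print(t,round(k["conf"],2),k["pixel"],at_z(c,k["pixel"],78),by_depth(c,k["pixel"]))
    for k in spotter.regions_of("wrist",t)[:1]: print("  ext",k["extent"],k["conf"])
# key tops: points from depth with z 70..82, black
H,W=c["z_map"].shape
uu,vv=np.meshgrid(np.arange(W),np.arange(H))
p=np.stack([uu.ravel(),vv.ravel()],1).astype(float)
u=cv2.undistortPoints(p[:,None],K(c),np.array(c["D"],float))[:,0]
E=np.array(c["extrinsics"]);R=E[:3,:3];o=-R.T@E[:3,3]
P=o+(np.c_[u[:,0],-u[:,1],-np.ones(len(u))]*c["z_map"].reshape(-1,1))@R
m=((P[:,2]>70)&(P[:,2]<86)&(c["z_map"].ravel()>0)&(c["img"].reshape(-1,3).max(1)<75)).reshape(H,W).astype(np.uint8)
n,l,st,ce=cv2.connectedComponentsWithStats(m)
for i in range(1,n):
    if st[i,4]>60:
        q=P[(l==i).ravel()]; print("blob",ce[i],st[i,4],q.mean(0),np.median(q[:,2]),(np.percentile(q,1,0)+np.percentile(q,99,0))/2)
```

```text
0.95 [ 201.7 -565.1  222.6] [-0.3  0.2  0.8] 87.47014907154518
```

View pics/w1.png

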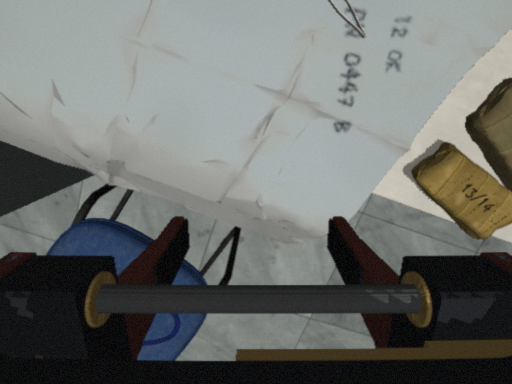

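The wrist picture shows the open fingers in the lower part (rows above 220) and only floor and paper, since the move was refused. The rows probably need the turn values too, so I'm adding them. I'll stop about 50 mm short in tool x so the keys lie ahead of the fingers.

Emit:
play_rows:
  moves:
    - {"wx": 0, "wy": 0, "wz": 0, "dx": 0.025, "dy": -0.025, "dz": 0, "claw": 0}
    - {"wx": 0, "wy": 0, "wz": 0, "dx": 0.053, "dy": -0.051, "dz": 0, "claw": 0}
    - {"wx": 0, "wy": 0, "wz": 0, "dx": 0.081, "dy": -0.077, "dz": 0, "claw": 0}
    - {"wx": 0, "wy": 0, "wz": 0, "dx": 0.109, "dy": -0.104, "dz": 0, "claw": 0}
    - {"wx": 0, "wy": 0, "wz": 0, "dx": 0.137, "dy": -0.131, "dz": 0, "claw": 0}
    - {"wx": 0, "wy": 0, "wz": 0, "dx": 0.165, "dy": -0.158, "dz": 0, "claw": 0}
    - {"wx": 0, "wy": 0, "wz": 0, "dx": 0.193, "dy": -0.185, "dz": 0, "claw": 0}
    - {"wx": 0, "wy": 0, "wz": 0, "dx": 0.221, "dy": -0.212, "dz": 0, "claw": 0}
    - {"wx": 0, "wy": 0, "wz": 0, "dx": 0.249, "dy": -0.239, "dz": 0, "claw": 0}
    - {"wx": 0, "wy": 0, "wz": 0, "dx": 0.277, "dy": -0.266, "dz": 0, "claw": 0}
    - {"wx": 0, "wy": 0, "wz": 0, "dx": 0.305, "dy": -0.293, "dz": 0, "claw": 0}
    - {"wx": 0, "wy": 0, "wz": 0, "dx": 0.325, "dy": -0.311, "dz": 0, "claw": 0}

```text
clock: 2.4
ee_pos: [404.0, -160.2, 223.0]
eef_rot: [[0.941, 0.338, 0.001], [0.338, -0.941, 0.0], [0.001, 0.0, -1.0]]
wrist_force: [0.6, -0.1, 0.9]
grip_width: 11.4
gripper_force: 0.0
```

Emit:
play_rows:
  moves:
    - {"wx": 0, "wy": 0, "wz": 0, "dx": 0.02, "dy": -0.025, "dz": 0, "claw": 0}
    - {"wx": 0, "wy": 0, "wz": 0, "dx": 0.038, "dy": -0.05, "dz": 0, "claw": 0}
    - {"wx": 0, "wy": 0, "wz": 0, "dx": 0.056, "dy": -0.075, "dz": 0, "claw": 0}
    - {"wx": 0, "wy": 0, "wz": 0, "dx": 0.074, "dy": -0.1, "dz": 0, "claw": 0}
    - {"wx": 0, "wy": 0, "wz": 0, "dx": 0.09, "dy": -0.125, "dz": 0, "claw": 0}
    - {"wx": 0, "wy": 0, "wz": 0, "dx": 0.1, "dy": -0.14, "dz": 0, "claw": 0}
    - {"wx": 0, "wy": 0, "wz": 0, "dx": 0.105, "dy": -0.15, "dz": 0, "claw": 0}
    - {"wx": 0, "wy": 0, "wz": 0, "dx": 0.105, "dy": -0.15, "dz": 0, "claw": 0}
    - {"wx": 0, "wy": 0, "wz": 0, "dx": 0.105, "dy": -0.15, "dz": 0, "claw": 0}
    - {"wx": 0, "wy": 0, "wz": 0, "dx": 0.105, "dy": -0.15, "dz": 0, "claw": 0}

```text
clock: 3.23
ee_pos: [451.6, 12.7, 222.7]
eef_rot: [[0.942, 0.335, 0.0], [0.335, -0.942, -0.001], [-0.0, 0.001, -1.0]]
wrist_force: [-0.2, -0.2, -0.9]
grip_width: 0.4
gripper_force: 0.0
```

```bash
cat > look.py <<'E'
import sys
from h import *
np.set_printoptions(precision=1,suppress=True)
s=arm.sense(); print(s["clock"],s["ee_pos"],s["wrist_force"],s["grip_width"])
c=read_camera("wrist"); cv2.imwrite(f"pics/{sys.argv[1]}.png",c["img"][...,::-1])
for t in("bar_top","round_top","square_top","small_top"):
    for k in spotter.mark_of("wrist",t)[:2]: print(t,round(k["conf"],2),k["pixel"],at_z(c,k["pixel"],78),by_depth(c,k["pixel"]))
H,W=c["z_map"].shape
uu,vv=np.meshgrid(np.arange(W),np.arange(H))
p=np.stack([uu.ravel(),vv.ravel()],1).astype(float)
u=cv2.undistortPoints(p[:,None],K(c),np.array(c["D"],float))[:,0]
E=np.array(c["extrinsics"]);R=E[:3,:3];o=-R.T@E[:3,3]
P=o+(np.c_[u[:,0],-u[:,1],-np.ones(len(u))]*c["z_map"].reshape(-1,1))@R
m=((P[:,2]>71)&(P[:,2]<86)&(c["z_map"].ravel()>0)&(c["img"].reshape(-1,3).max(1)<75)).reshape(H,W).astype(np.uint8)
n,l,st,ce=cv2.connectedComponentsWithStats(m)
for i in range(1,n):
    if st[i,4]>60:
        q=P[(l==i).ravel()]; (cx,cy),wh,a=cv2.minAreaRect(q[:,:2].astype(np.float32))
        print("blob",ce[i],st[i,4],q.mean(0),"ztop",np.median(q[:,2]),"rect",np.array([cx,cy,*wh,a]))
E
python3 look.py w2
```

```text
3.2333 [451.6  12.7 222.7] [-0.2 -0.2 -0.9] 0.4110531272765275
bar_top 0.72 [241.7, 43.6] [574.5  73.4  78. ] [578.7  76.3  52. ]
round_top 0.67 [174.2, 111.8] [488.3 119.7  78. ] [488.2 119.9  77.1]
round_top 0.15 [301.7, 119.0] [526.6 -10.3  78. ] [526.6 -10.4  76.8]
square_top 0.77 [375.7, 126.0] [546.8 -88.   78. ] [546.8 -88.   78. ]
small_top 0.52 [306.2, 118.6] [528.6 -14.6  78. ] [528.6 -14.7  77.5]
blob [175.5 109.3] 800 [491.1 119.2  77.2] ztop 77.23602931915966 rect [490.8 119.4  32.8  31.8  71. ]
blob [242.3 113.9] 673 [510.3  51.   76.8] ztop 76.83060649191611 rect [510.2  50.9  16.   47.   15.5]
blob [374.7 123.7] 882 [548.5 -86.   77.5] ztop 77.68103299924803 rect [548.5 -87.   31.2  31.8  16.5]
blob [469.9 115.9] 96 [ 590.9 -178.2   79.3] ztop 78.85459241868966 rect [ 590.5 -178.6   17.2    6.6   28. ]
blob [308.9 118.6] 228 [529.6 -17.4  77.3] ztop 77.5397856419639 rect [529.2 -17.8  17.   17.2  16. ]
```

View pics/w2.png

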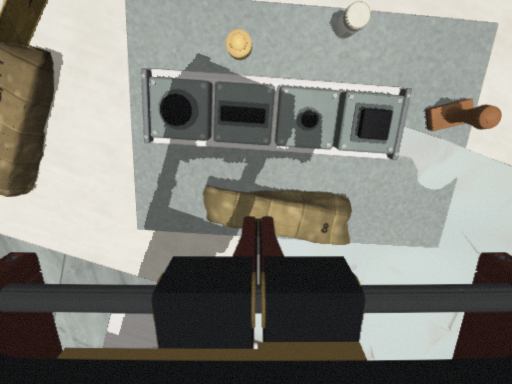

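The wrist picture shows the console row clearly: round (175,109), bar (242,114), small (309,119), square (375,124), with no obstacles between them. The positions agree with the 72 mm pitch. First, approach above the bar.

Emit:
play_rows:
  moves:
    - {"wx": 0, "wy": 0, "wz": 0, "dx": 0.02, "dy": -0.005, "dz": 0.02, "claw": 0}
    - {"wx": 0, "wy": 0, "wz": 0, "dx": 0.04, "dy": -0.01, "dz": 0.045, "claw": 0}
    - {"wx": 0, "wy": 0, "wz": 0, "dx": 0.06, "dy": -0.015, "dz": 0.07, "claw": 0}
    - {"wx": 0, "wy": 0, "wz": 0, "dx": 0.068, "dy": -0.0165, "dz": 0.095, "claw": 0}
    - {"wx": 0, "wy": 0, "wz": 0, "dx": 0.068, "dy": -0.0165, "dz": 0.115, "claw": 0}
    - {"wx": 0, "wy": 0, "wz": 0, "dx": 0.068, "dy": -0.0165, "dz": 0.128, "claw": 0}
    - {"wx": 0, "wy": 0, "wz": 0, "dx": 0.068, "dy": -0.0165, "dz": 0.132, "claw": 0}
    - {"wx": 0, "wy": 0, "wz": 0, "dx": 0.068, "dy": -0.0165, "dz": 0.132, "claw": 0}
    - {"wx": 0, "wy": 0, "wz": 0, "dx": 0.068, "dy": -0.0165, "dz": 0.132, "claw": 0}
    - {"wx": 0, "wy": 0, "wz": 0, "dx": 0.068, "dy": -0.0165, "dz": 0.132, "claw": 0}

```text
clock: 4.32
ee_pos: [511.1, 51.8, 92.7]
eef_rot: [[0.942, 0.336, 0.003], [0.336, -0.942, 0.0], [0.003, 0.001, -1.0]]
wrist_force: [1.2, -0.4, 0.1]
grip_width: 0.7
gripper_force: 0.0
```

Run:
```python
from h import *
for n in("scene","side"):
    c=read_camera(n); cv2.imwrite(f"pics/{n}1.png",c["img"][...,::-1])
a=[cv2.resize(cv2.imread(f'pics/{n}1.png')[130:290,150:300],None,fx=2.6,fy=2.6) for n in('scene','side')]
cv2.imwrite('pics/both1.png',np.hstack(a))
s=arm.sense();print(s["clock"],s["ee_pos"],s["wrist_force"])
```

```text
4.4167 [510.97221597  51.87650959  92.42843709] [ 0.22866805  0.73213926 -0.64350187]
```

View pics/both1.png

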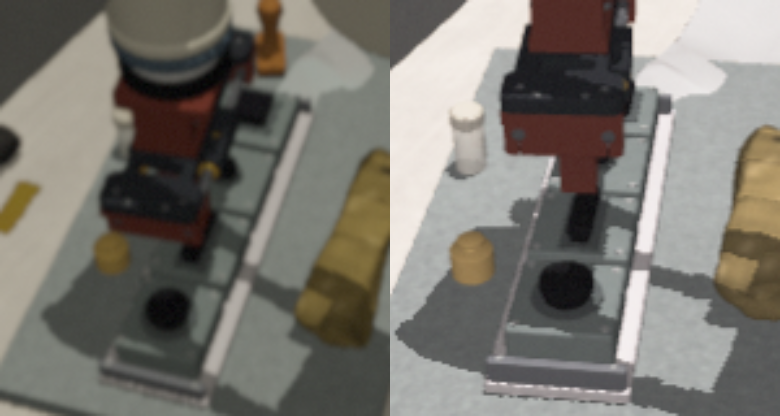

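Both views show the shut fingertips right over the bar cap (side crop about 582,200), clear of the weight and vial. Next I go down in small steps.

Emit:
play_rows:
  moves:
    - {"wx": 0, "wy": 0, "wz": 0, "dx": 0, "dy": 0, "dz": 0.005, "claw": 0}
    - {"wx": 0, "wy": 0, "wz": 0, "dx": 0, "dy": 0, "dz": 0.01, "claw": 0}
    - {"wx": 0, "wy": 0, "wz": 0, "dx": 0, "dy": 0, "dz": 0.013, "claw": 0}
    - {"wx": 0, "wy": 0, "wz": 0, "dx": 0, "dy": 0, "dz": 0.015, "claw": 0}
    - {"wx": 0, "wy": 0, "wz": 0, "dx": 0, "dy": 0, "dz": 0.016, "claw": 0}
    - {"wx": 0, "wy": 0, "wz": 0, "dx": 0, "dy": 0, "dz": 0.016, "claw": 0}
    - {"wx": 0, "wy": 0, "wz": 0, "dx": 0, "dy": 0, "dz": 0.016, "claw": 0}

```text
clock: 5.0
ee_pos: [510.1, 52.0, 74.6]
eef_rot: [[0.942, 0.336, -0.0], [0.336, -0.942, -0.0], [-0.0, -0.0, -1.0]]
wrist_force: [-0.4, -0.1, 0.5]
grip_width: 0.3
gripper_force: 0.7
```

Emit:
play_rows:
  moves:
    - {"wx": 0, "wy": 0, "wz": 0, "dx": 0, "dy": 0, "dz": 0.001, "claw": 0}
    - {"wx": 0, "wy": 0, "wz": 0, "dx": 0, "dy": 0, "dz": 0.001, "claw": 0}

```text
clock: 5.17
ee_pos: [510.1, 52.0, 73.8]
eef_rot: [[0.942, 0.336, -0.0], [0.336, -0.942, 0.0], [-0.0, -0.0, -1.0]]
wrist_force: [-2.1, 0.1, 3.3]
grip_width: 0.7
gripper_force: 1.6
```

Emit:
play_rows:
  moves:
    - {"wx": 0, "wy": 0, "wz": 0, "dx": 0, "dy": 0, "dz": 0.001, "claw": 0}
    - {"wx": 0, "wy": 0, "wz": 0, "dx": 0, "dy": 0, "dz": 0.001, "claw": 0}

```text
clock: 5.33
ee_pos: [510.1, 52.0, 72.7]
eef_rot: [[0.942, 0.336, -0.0], [0.336, -0.942, -0.0], [-0.0, -0.0, -1.0]]
wrist_force: [-3.1, -0.5, 4.5]
grip_width: 0.3
gripper_force: 2.1
```

Emit:
play_rows:
  moves:
    - {"wx": 0, "wy": 0, "wz": 0, "dx": 0, "dy": 0, "dz": 0.001, "claw": 0}
    - {"wx": 0, "wy": 0, "wz": 0, "dx": 0, "dy": 0, "dz": 0.002, "claw": 0}
    - {"wx": 0, "wy": 0, "wz": 0, "dx": 0, "dy": 0, "dz": 0.002, "claw": 0}

```text
clock: 5.58
ee_pos: [510.1, 52.0, 70.6]
eef_rot: [[0.942, 0.336, -0.0], [0.336, -0.942, -0.0], [-0.0, -0.0, -1.0]]
wrist_force: [-3.2, 0.3, 3.8]
grip_width: 0.1
gripper_force: 2.0
```

Emit:
play_rows:
  moves:
    - {"wx": 0, "wy": 0, "wz": 0, "dx": 0, "dy": 0, "dz": 0.001, "claw": 0}
    - {"wx": 0, "wy": 0, "wz": 0, "dx": 0, "dy": 0, "dz": 0.002, "claw": 0}
    - {"wx": 0, "wy": 0, "wz": 0, "dx": 0, "dy": 0, "dz": 0.0025, "claw": 0}
    - {"wx": 0, "wy": 0, "wz": 0, "dx": 0, "dy": 0, "dz": 0.0025, "claw": 0}

```text
clock: 5.92
ee_pos: [510.1, 52.0, 68.3]
eef_rot: [[0.942, 0.336, -0.0], [0.336, -0.942, -0.0], [-0.0, -0.0, -1.0]]
wrist_force: [-3.6, -0.4, 5.3]
grip_width: 0.2
gripper_force: 2.6
```

Emit:
play_rows:
  moves:
    - {"wx": 0, "wy": 0, "wz": 0, "dx": 0, "dy": 0, "dz": -0.01, "claw": 0}
    - {"wx": 0, "wy": 0, "wz": 0, "dx": 0, "dy": 0, "dz": -0.025, "claw": 0}
    - {"wx": 0, "wy": 0, "wz": 0, "dx": 0.001, "dy": -0.02, "dz": -0.028, "claw": 0}
    - {"wx": 0, "wy": 0, "wz": 0, "dx": 0.003, "dy": -0.04, "dz": -0.028, "claw": 0}
    - {"wx": 0, "wy": 0, "wz": 0, "dx": 0.0045, "dy": -0.06, "dz": -0.028, "claw": 0}
    - {"wx": 0, "wy": 0, "wz": 0, "dx": 0.0045, "dy": -0.07, "dz": -0.026, "claw": 0}
    - {"wx": 0, "wy": 0, "wz": 0, "dx": 0.0045, "dy": -0.07, "dz": -0.022, "claw": 0}
    - {"wx": 0, "wy": 0, "wz": 0, "dx": 0.0045, "dy": -0.07, "dz": -0.022, "claw": 0}
    - {"wx": 0, "wy": 0, "wz": 0, "dx": 0.0045, "dy": -0.07, "dz": -0.022, "claw": 0}

```text
clock: 6.67
ee_pos: [490.9, 118.7, 89.5]
eef_rot: [[0.942, 0.336, -0.001], [0.336, -0.942, -0.001], [-0.001, 0.0, -1.0]]
wrist_force: [0.2, 0.0, 0.1]
grip_width: 0.6
gripper_force: 0.0
```

```bash
sed -i 's/P\[:,2\]>71/P[:,2]>66/' look.py; python3 look.py w3
```

```text
6.6667 [490.9 118.7  89.5] [0.2 0.  0.1] 0.6221662438225238
bar_top 0.82 [356.6, 228.8] [511.1  54.8  78. ] [508.3  50.   68.8]
round_top 0.82 [256.5, 225.5] [490.7 119.4  78. ] [501.2 123.  102.5]
small_top 0.59 [462.0, 237.1] [529.9 -17.   78. ] [529.8 -17.1  77.8]
blob [253.2 214.2] 927 [497.1 124.1  76.6] ztop 76.89076344753119 rect [494.  122.   26.4  33.3  26.8]
blob [355.6 225. ] 1413 [510.7  51.8  68.6] ztop 68.75335441748155 rect [510.3  51.1  16.3  48.2  15.2]
blob [458.7 235.1] 613 [530.  -15.8  76. ] ztop 77.18106539882803 rect [529.7 -17.2  16.6  17.6   3.7]
```

View pics/w3.png

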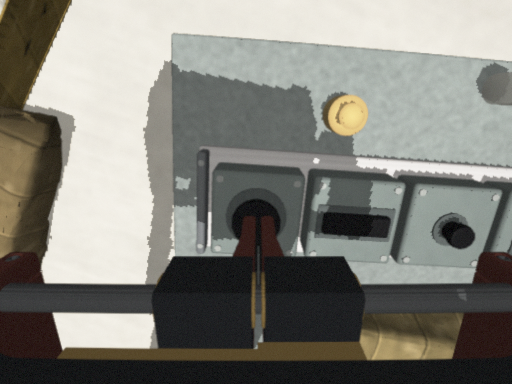

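The wrist picture shows the bar cap (356,225) sunk well below its neighbour. Its top is at about 69 mm, so travel is roughly 8–9 mm, pressed and short of the stop. The fingertips are centred over the round cap (255,222). For the next keys I aim slightly shallower, with the tip at about 70.5.

Emit:
play_rows:
  moves:
    - {"wx": 0, "wy": 0, "wz": 0, "dx": 0, "dy": 0, "dz": 0.006, "claw": 0}
    - {"wx": 0, "wy": 0, "wz": 0, "dx": 0, "dy": 0, "dz": 0.01, "claw": 0}
    - {"wx": 0, "wy": 0, "wz": 0, "dx": 0, "dy": 0, "dz": 0.012, "claw": 0}
    - {"wx": 0, "wy": 0, "wz": 0, "dx": 0, "dy": 0, "dz": 0.0135, "claw": 0}
    - {"wx": 0, "wy": 0, "wz": 0, "dx": 0, "dy": 0, "dz": 0.015, "claw": 0}
    - {"wx": 0, "wy": 0, "wz": 0, "dx": 0, "dy": 0, "dz": 0.016, "claw": 0}
    - {"wx": 0, "wy": 0, "wz": 0, "dx": 0, "dy": 0, "dz": 0.016, "claw": 0}

```text
clock: 7.5
ee_pos: [490.8, 119.4, 74.2]
eef_rot: [[0.942, 0.336, -0.0], [0.336, -0.942, -0.0], [-0.0, 0.0, -1.0]]
wrist_force: [-0.8, -0.9, 0.6]
grip_width: 0.6
gripper_force: 0.6
```

Emit:
play_rows:
  moves:
    - {"wx": 0, "wy": 0, "wz": 0, "dx": 0, "dy": 0, "dz": 0.001, "claw": 0}
    - {"wx": 0, "wy": 0, "wz": 0, "dx": 0, "dy": 0, "dz": 0.002, "claw": 0}
    - {"wx": 0, "wy": 0, "wz": 0, "dx": 0, "dy": 0, "dz": 0.003, "claw": 0}
    - {"wx": 0, "wy": 0, "wz": 0, "dx": 0, "dy": 0, "dz": 0.003, "claw": 0}

```text
clock: 7.83
ee_pos: [491.0, 119.4, 71.2]
eef_rot: [[0.942, 0.336, 0.0], [0.336, -0.942, -0.0], [0.0, 0.0, -1.0]]
wrist_force: [-2.6, -2.0, 4.4]
grip_width: 0.2
gripper_force: 2.0
```

Emit:
play_rows:
  moves:
    - {"wx": 0, "wy": 0, "wz": 0, "dx": 0, "dy": 0, "dz": 0.001, "claw": 0}
    - {"wx": 0, "wy": 0, "wz": 0, "dx": 0, "dy": 0, "dz": 0.002, "claw": 0}
    - {"wx": 0, "wy": 0, "wz": 0, "dx": 0, "dy": 0, "dz": 0.0025, "claw": 0}
    - {"wx": 0, "wy": 0, "wz": 0, "dx": 0, "dy": 0, "dz": 0.0025, "claw": 0}

```text
clock: 8.17
ee_pos: [491.0, 119.4, 68.8]
eef_rot: [[0.942, 0.336, 0.0], [0.336, -0.942, -0.0], [0.0, 0.0, -1.0]]
wrist_force: [-2.7, -2.3, 4.9]
grip_width: 0.5
gripper_force: 2.5
```

Emit:
play_rows:
  moves:
    - {"wx": 0, "wy": 0, "wz": 0, "dx": 0, "dy": 0, "dz": -0.012, "claw": 0}
    - {"wx": 0, "wy": 0, "wz": 0, "dx": 0, "dy": 0, "dz": -0.03, "claw": 0}
    - {"wx": 0, "wy": 0, "wz": 0, "dx": -0.005, "dy": 0.025, "dz": -0.045, "claw": 0}
    - {"wx": 0, "wy": 0, "wz": 0, "dx": -0.015, "dy": 0.05, "dz": -0.055, "claw": 0}
    - {"wx": 0, "wy": 0, "wz": 0, "dx": -0.025, "dy": 0.075, "dz": -0.06, "claw": 0}
    - {"wx": 0, "wy": 0, "wz": 0, "dx": -0.04, "dy": 0.1, "dz": -0.06, "claw": 0}
    - {"wx": 0, "wy": 0, "wz": 0, "dx": -0.04, "dy": 0.11, "dz": -0.06, "claw": 0}
    - {"wx": 0, "wy": 0, "wz": 0, "dx": -0.04, "dy": 0.11, "dz": -0.06, "claw": 0}
    - {"wx": 0, "wy": 0, "wz": 0, "dx": -0.04, "dy": 0.11, "dz": -0.06, "claw": 0}

```text
clock: 8.92
ee_pos: [490.5, 2.7, 128.6]
eef_rot: [[0.942, 0.335, 0.0], [0.335, -0.942, 0.001], [0.0, -0.001, -1.0]]
wrist_force: [0.1, 0.2, -0.4]
grip_width: 0.2
gripper_force: 0.0
```

```bash
python3 look.py w4
```

```text
8.9167 [490.5   2.7 128.6] [ 0.1  0.2 -0.4] 0.1523144579004256
bar_top 0.73 [478.2, 154.0] [ 587.4 -143.6   78. ] [ 591.8 -177.2   36.5]
bar_top 0.62 [208.3, 161.7] [511.5  50.5  78. ] [509.2  51.5  68.9]
round_top 0.79 [120.7, 154.9] [494.  115.7  78. ] [491.1 119.3  69.2]
round_top 0.33 [220.2, 156.0] [518.8  43.2  78. ] [516.8  43.9  68.6]
square_top 0.82 [392.5, 177.0] [548.4 -89.   78. ] [548.3 -89.3  77.4]
small_top 0.65 [297.6, 170.7] [528.  -16.9  78. ] [528.  -16.9  78. ]
small_top 0.57 [210.1, 66.1] [577.5  69.2  78. ] [579.   74.1  52. ]
blob [121.1 154.4] 1328 [491.4 119.2  68.9] ztop 68.97612444485902 rect [490.6 119.5  32.4  32.6   5. ]
blob [209.7 160.3] 1136 [510.6  50.7  68.8] ztop 68.78282819129387 rect [510.2  50.7  16.4  46.9  15.5]
blob [388.9 174.3] 1683 [549.2 -85.8  77.2] ztop 77.4784657398965 rect [548.7 -87.2  32.4  31.9  15.4]
blob [299.1 168.4] 413 [529.9 -17.5  77.4] ztop 77.61504280965815 rect [529.4 -17.8  17.4  16.8   2.5]
```

Both keys stand about 8.5 mm in, while the small and square keys are still up. Next, the square key.

Emit:
play_rows:
  moves:
    - {"wx": 0, "wy": 0, "wz": 0, "dx": 0.006, "dy": 0.025, "dz": 0, "claw": 0}
    - {"wx": 0, "wy": 0, "wz": 0, "dx": 0.012, "dy": 0.05, "dz": 0, "claw": 0}
    - {"wx": 0, "wy": 0, "wz": 0, "dx": 0.018, "dy": 0.075, "dz": 0.005, "claw": 0}
    - {"wx": 0, "wy": 0, "wz": 0, "dx": 0.0245, "dy": 0.096, "dz": 0.015, "claw": 0}
    - {"wx": 0, "wy": 0, "wz": 0, "dx": 0.0245, "dy": 0.104, "dz": 0.025, "claw": 0}
    - {"wx": 0, "wy": 0, "wz": 0, "dx": 0.0245, "dy": 0.104, "dz": 0.035, "claw": 0}
    - {"wx": 0, "wy": 0, "wz": 0, "dx": 0.0245, "dy": 0.104, "dz": 0.042, "claw": 0}
    - {"wx": 0, "wy": 0, "wz": 0, "dx": 0.0245, "dy": 0.104, "dz": 0.042, "claw": 0}
    - {"wx": 0, "wy": 0, "wz": 0, "dx": 0.0245, "dy": 0.104, "dz": 0.042, "claw": 0}

```text
clock: 9.92
ee_pos: [547.5, -86.1, 86.1]
eef_rot: [[0.941, 0.337, -0.001], [0.337, -0.941, 0.001], [-0.001, -0.001, -1.0]]
wrist_force: [0.4, -0.6, -0.6]
grip_width: 0.6
gripper_force: 0.0
```

Emit:
play_rows:
  moves:
    - {"wx": 0, "wy": 0, "wz": 0, "dx": 0, "dy": 0, "dz": 0.006, "claw": 0}
    - {"wx": 0, "wy": 0, "wz": 0, "dx": 0, "dy": 0, "dz": 0.009, "claw": 0}
    - {"wx": 0, "wy": 0, "wz": 0, "dx": 0, "dy": 0, "dz": 0.0105, "claw": 0}
    - {"wx": 0, "wy": 0, "wz": 0, "dx": 0, "dy": 0, "dz": 0.012, "claw": 0}
    - {"wx": 0, "wy": 0, "wz": 0, "dx": 0, "dy": 0, "dz": 0.0135, "claw": 0}
    - {"wx": 0, "wy": 0, "wz": 0, "dx": 0, "dy": 0, "dz": 0.0135, "claw": 0}
    - {"wx": 0, "wy": 0, "wz": 0, "dx": 0, "dy": 0, "dz": 0.0135, "claw": 0}

```text
clock: 10.5
ee_pos: [548.5, -87.0, 73.5]
eef_rot: [[0.942, 0.336, 0.001], [0.336, -0.942, 0.0], [0.001, -0.0, -1.0]]
wrist_force: [-0.8, 2.6, 4.8]
grip_width: 0.6
gripper_force: 1.9
```

Emit:
play_rows:
  moves:
    - {"wx": 0, "wy": 0, "wz": 0, "dx": 0, "dy": 0, "dz": 0.001, "claw": 0}
    - {"wx": 0, "wy": 0, "wz": 0, "dx": 0, "dy": 0, "dz": 0.002, "claw": 0}
    - {"wx": 0, "wy": 0, "wz": 0, "dx": 0, "dy": 0, "dz": 0.003, "claw": 0}
    - {"wx": 0, "wy": 0, "wz": 0, "dx": 0, "dy": 0, "dz": 0.004, "claw": 0}
    - {"wx": 0, "wy": 0, "wz": 0, "dx": 0, "dy": 0, "dz": 0.004, "claw": 0}

```text
clock: 10.92
ee_pos: [548.4, -87.1, 69.3]
eef_rot: [[0.942, 0.336, 0.001], [0.336, -0.942, 0.0], [0.001, -0.0, -1.0]]
wrist_force: [-0.8, 3.1, 4.5]
grip_width: 0.3
gripper_force: 2.2
```

Emit:
play_rows:
  moves:
    - {"wx": 0, "wy": 0, "wz": 0, "dx": 0, "dy": 0, "dz": -0.012, "claw": 0}
    - {"wx": 0, "wy": 0, "wz": 0, "dx": 0, "dy": 0, "dz": -0.03, "claw": 0}
    - {"wx": 0, "wy": 0, "wz": 0, "dx": 0, "dy": -0.02, "dz": -0.055, "claw": 0}
    - {"wx": 0, "wy": 0, "wz": 0, "dx": -0.01, "dy": -0.045, "dz": -0.08, "claw": 0}
    - {"wx": 0, "wy": 0, "wz": 0, "dx": -0.025, "dy": -0.07, "dz": -0.1, "claw": 0}
    - {"wx": 0, "wy": 0, "wz": 0, "dx": -0.04, "dy": -0.095, "dz": -0.11, "claw": 0}
    - {"wx": 0, "wy": 0, "wz": 0, "dx": -0.04, "dy": -0.1, "dz": -0.11, "claw": 0}
    - {"wx": 0, "wy": 0, "wz": 0, "dx": -0.04, "dy": -0.1, "dz": -0.11, "claw": 0}
    - {"wx": 0, "wy": 0, "wz": 0, "dx": -0.04, "dy": -0.1, "dz": -0.11, "claw": 0}

```text
clock: 11.67
ee_pos: [477.1, -7.1, 178.6]
eef_rot: [[0.942, 0.336, -0.0], [0.336, -0.942, -0.001], [-0.001, 0.001, -1.0]]
wrist_force: [-0.6, -1.0, -0.4]
grip_width: 0.4
gripper_force: 0.0
```

```bash
python3 look.py w5
```

```text
11.6667 [477.1  -7.1 178.6] [-0.6 -1.  -0.4] 0.44218635249719096
bar_top 0.78 [209.9, 133.5] [511.4  52.   78. ] [510.   53.2  68.7]
bar_top 0.24 [325.7, 36.1] [622.6 -16.4  78. ] [628.9 -19.5  54.7]
round_top 0.68 [137.1, 129.7] [492.2 116.6  78. ] [490.2 119.9  69.1]
square_top 0.65 [211.1, 134.0] [511.4  50.8  78. ] [510.   51.9  68.8]
square_top 0.64 [361.2, 147.0] [547.3 -85.3  78. ] [547.2 -88.8  69.1]
small_top 0.83 [286.7, 141.7] [528.3 -17.6  78. ] [528.2 -17.7  77.5]
blob [137.9 128.8] 951 [491.2 119.3  69. ] ztop 68.99941756525402 rect [490.8 119.5  32.3  32.4  12.9]
blob [212.3 133.8] 827 [510.5  50.9  68.7] ztop 68.82642860733688 rect [510.   50.9  16.4  47.4  15.7]
blob [360.  144.4] 1073 [549.  -86.7  69. ] ztop 69.00859288321942 rect [548.8 -87.4  31.8  32.6  15.7]
blob [470.4 136.1] 174 [ 591.8 -178.7   76.9] ztop 76.85621147324437 rect [ 591.5 -178.6   17.5    7.6   11.9]
blob [287.2 140.1] 287 [529.7 -17.6  77.4] ztop 77.5182611457422 rect [529.6 -17.7  16.7  17.   65.3]
```

View pics/w5.png

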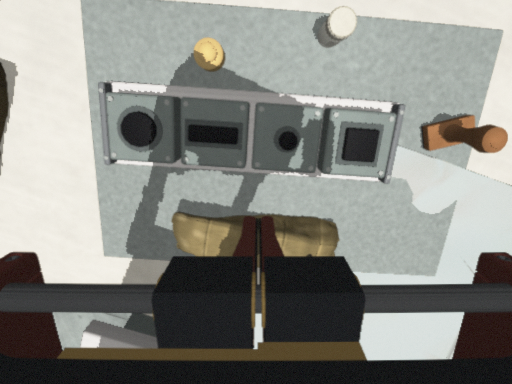

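The final picture shows the round (138,129), bar (212,134) and square (360,144) keys sunk to about 69 mm. The small key (287,140) is still up at 77.5 mm, and the parcel, weight, vial and stamp are where they were. The arm is clear, so I'm handing in.

```bash
python3 -c "
from plant import workorder; print(workorder.sign_off())"
```

```text
the job is handed in; nothing more can be done
None
```

I pressed the bar, large round and square keys in that order. Each stayed about 8–9 mm down, short of the stop; the small key is still up, nothing around the console was moved, and the job was handed in at about 12 s.

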